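# Bring the power-carving bench live in the right order

## Task

Get the carving bench ready to work: with the fingertips lightly press the switch on the power strip fully on, then the switch on top of the dust collector, and only then the switch on the carver's control box, so that dust is already being drawn when the carver comes live. On each rocker press the raised half, the one with the white dot. Leave the speed knob, the handpiece in its cradle and everything loose on the bench where they are, and finish with the hand clear.

Things in the scene. Friction and masses are not known exactly. Their poses are not given: they have to be found in the camera images.
- strip: aluminium power strip, 66 x 252 x 45 mm (its x, y, z), lying on the bench, fixed; origin at the centre of its underside, z up. Three round sockets along its length, the two at its -y end with round black plugs in them that stand 22 mm above the top; the switch is at its +y end
- strip_switch (a joint): black rocker switch on the flat top of the strip, pivot at (0, 82, 51) mm in the strip's frame along y; white-dotted half on the -x side; 40 mm long across the pivot, 28 mm wide. 0 = off: dotted half up 0.40 rad from the panel, other half level with it. 0.40 = on: dotted half level. Takes 1 to 4 N; stays where left; at its stop gives 1 mm per 5 N. Bezel 3 mm high.
- strip_switch_press (a point): on the top of the switch's dotted half, mid width, 15 mm out from the pivot (the half is 20 mm long). When off it is 5.8 mm above the pivot along the panel's normal; when on, level with it. Moves with the rocker; when off its x axis points along the panel from the dotted half to the other, its z axis out of the panel
- collector: bench dust collector: grey sheet-steel box 230 x 300 x 205 mm (its x, y, z), fixed; origin at the centre of its underside, z up. Slatted intake grille on its -x face; a black carrying handle on its flat top (along its y at x = 45 mm, y from -91 to 31 mm, 36 mm high)
- collector_switch (a joint): black rocker switch on the flat top of the collector, pivot at (-66, 85, 212) mm in its frame along y; white-dotted half on the -x (grille) side; 48 mm long across the pivot, 34 mm wide. 0 = off: dotted half up 0.40 rad from the panel, other half level with it. 0.40 = on: dotted half level. Takes 1 to 4 N; stays where left; at its stop gives 1 mm per 5 N. Bezel 3 mm high.
- collector_switch_press (a point): on the top of the switch's dotted half, mid width, 18 mm out from the pivot (the half is 24 mm long). When off it is 7 mm above the pivot along the panel's normal; when on, level with it. Moves with the rocker; when off its x axis points along the panel from the dotted half to the other, its z axis out of the panel
- carver_box: control box of a micromotor carver, 130 x 150 mm (its x, y), fixed; origin at the centre of its underside, z up. Its flat top slopes up at 0.12 rad from its -x edge (60 mm high) to its +x edge (76 mm high). On it: the switch at +y near -x, a dark display behind it, the round speed knob at -y. The handpiece's cradle sticks out 50 mm at -y
- carver_switch (a joint): black rocker switch on the sloping panel, pivot at (-31, 36, 71) mm in the box's frame along y; white-dotted half on the -x (lower) side; 44 mm long across the pivot, 30 mm wide. 0 = off: dotted half up 0.40 rad from the panel, other half level with it. 0.40 = on: dotted half level. Takes 1 to 4 N; stays where left; at its stop gives 1 mm per 5 N. Bezel 3 mm high.
- carver_switch_press (a point): on the top of the switch's dotted half, mid width, 16.5 mm out from the pivot (the half is 22 mm long). When off it is 6.4 mm above the pivot along the panel's normal; when on, level with it. Moves with the rocker; when off its x axis points along the panel from the dotted half to the other, its z axis out of the panel
- knob_mark (a point): white pointer line on the rim of the speed knob's top; the knob is black, 34 mm across, 17 mm high, its centre at about (9, -42) mm in the control box's frame, and turns freely by hand; it must not be turned
- handpiece: carver's steel handpiece, 27 mm thick and 160 mm long with its bur, lying loose along the control box's x in the cradle, at about y = -106 mm in the box's frame, its top 67 mm above the bench; origin under its middle, 40 mm above the bench
- barrel0: turned wooden call barrel, 37 mm across and 78 mm high, standing loose in front of the power strip; origin at the centre of its underside
- barrel1: another turned call barrel of the same shape, 37 mm across and 78 mm high, standing loose behind the power strip; origin at the centre of its underside
- gouge: carving gouge with a pale wooden handle, 220 mm long and 29 mm high, lying loose in front of the control box; origin on the bench under its middle, x towards its blade
- tape: roll of masking tape, 104 mm across and 48 mm high, lying loose at the back left; origin at the centre of its underside
- mallet: round carver's mallet standing loose on its head, 90 mm across and 245 mm high, at the back, left of the decoy; origin at the centre of its underside
- glue: glue bottle, 58 mm across and 150 mm high, standing loose at the back right; origin at the centre of its underside
- decoy: unpainted duck decoy, 210 mm long, 110 mm wide and 132 mm high, standing loose at the back; origin at the centre of its underside, its head towards its -x

How it is judged:
By the outcome, as a careful person would: the job done as asked, in the order asked, and still so for the second after the job is handed in, with the robot touching nothing.
It also fails if it takes over 58 s, if anything falls off the work surface, if the arm or the gripper's body presses on something with over 40 N, if the wrist force passes 120 N, or if a joint passes its speed limit or range.

## Robot

A 6-joint arm with a two-finger parallel gripper is mounted at the origin on the work surface. World frame = base frame: x ahead of the robot, y to its left, z up, the work surface at z = 0. Lengths are in mm, angles in rad, forces in N, time in s.
With the tool pointing down it reaches from about 275 to 750 mm from the base axis. Payload 10.2 kg.
Tool frame: the origin (TCP) lies between the finger pads; the fingertips stand 25 mm ahead of it and the grasp point (between the pads) lies 6 mm ahead of it; z points along the fingers, y is the line along which they close (so a half turn about z gives the same grasp; the last joint's range is limited). The gripper opens to 85 mm and grips with 20 to 120 N. Pads are 22 mm wide; open, the fingers measure 114 mm over their backs; the gripper's body (76 mm by 85 mm) begins 54 mm behind the grasp point. The pads swing forward as they close: fully open they stand 13 mm farther back than shut.
Start: joints at [0.964, 0.313, 1.498, -0, 1.331, -0.223], TCP at [196.598, 486.807, 256.294] pointing down, gripper open.
Joint ranges: [-2.94, 2.94], [-0.97, 2.17], [0.19, 2.56], [-1.23, 4.37], [0.02, 3.11], [-2.88, 2.88]. Speed limits (rad/s): [2.39, 2.39, 3.01, 3.14, 3.14, 3.14].

## Interface

Orientations are given as a unit quaternion [w, x, y, z].
In Python, from rig import ctrl, eyes, finish_job gives the robot as it stands.
- The arm moves only by the tool step_arm, never from a script. Its argument "increments" is a list of rows, each an object of numbers: "dx", "dy", "dz": the shift along the tool's x, y, z in units of 25 mm (1.0 is 25 mm); "wx", "wy", "wz": the turn, a rotation vector about the tool's x, y, z in units of 6 degrees (1.0 is 6 degrees). A call has 1 to 5 rows; each row shifts and turns the commanded pose from where the row before left it, along the tool's axes as they then stand; what a row does not reach is not made up. A row lasts 1/10 s, in which the tool goes at most 50 mm and 8.59 degrees, less where a joint would pass 70% of its speed; a pose out of reach is approached as far as the arm can. A call is refused whole if a number of a shift passes 1 or a number of a turn 1, either way. A call with a gripper value outside its range is refused whole. "fingers" is the finger opening in mm, from 0 to 85.4, set as the call begins (left out, the last holds). The fingers move at their own pace and stop on an object; "squeeze" is the grip in N (left out, the last holds). Time passes only in rows, so rows that do not move let the fingers close. It gives the time, the measured TCP pose, the force, the opening and the grip force at its end, in the units of the state.
- ctrl.sense(): the state, without advancing time (a new reading comes with each control period).
- eyes.capture(name): name is "side" or "top"; returns a dict with "frame" (384x512x3 uint8, blue, green, red), "fx", "fy", "cx", "cy" (pixels), "R" (3x3) and "t" (3): a world point X has camera coordinates R X + t. Camera axes: x right, y down, z forward; pixel columns grow to the right and rows downward; lengths in mm; the calibration is good to about 2 mm. A picture is of the moment at which its call begins. There is no depth.
- finish_job(): hands the job in; it is judged then, once.
Trained networks look in the newest picture that a camera, given by its name, has taken for a name from the list of things; names that differ only in an ending like _2 or _b are one class to them, and where a whole thing is asked for, a point or a joint stands for the part that bears it (a point fixed in the world has none). Each returns a list of dicts, best first, with "p" (0 to 1); they miss things now and then, are a little off and sometimes report something else, mostly with a low value. They report only what shows in the picture. A call takes as long as a camera call.
- eyes.cut_out(camera, label): "mask" (384x512 bool, what is visible of it).
- eyes.landmark_of(camera, label): "point" ([x, y, z] in mm, in the coordinates of the camera as it stood for that picture, good to about 4 mm: a listed point, or the origin of a listed thing).
The state is a dict: "time_s": time; "joints": joint angles; "dq": joint speeds; "tau": joint torques, N m; "eef_pos": TCP position; "ee_rot": TCP orientation; "force": force on the tool from outside, world axes, zero at the start; "wrist_torque": the same for the moment, N m; "grip_width": opening from 0.0 (shut) to 1.0 (fully open); "grip_force": force on a finger pad.
Only numpy, scipy, OpenCV 4.12 (cv2) and the standard library are available. Lean on these libraries where they do the work, as an engineer would, in place of code of your own. Each camera call takes 0.05 s, during which the arm holds its last target. There are 200 camera calls.

## Working session

There is one attempt and no reset: what is moved stays moved. The work goes in short steps, Python scripts to look and compute and a tool call to move; the robot and the scene stay as the last step left them, time stands still between calls to the robot, and variables do not carry over. Pictures are saved under pics/ and viewed, at most 10 in all, crops included, and the job is handed in when it is done.

Besides the shell and the picture viewer there is one more tool, called after "Emit:" by a JSON object that holds its "method" and its "body". step_arm: Moves the arm, as the interface text tells. Its arguments: {"type":"object","properties":{"increments":{"type":"array"},"fingers":{"type":"number"},"squeeze":{"type":"number"}},"required":["increments"]}

```bash
mkdir -p pics; cat > h.py <<'E'
import numpy as np, cv2
from rig import ctrl, eyes, finish_job
def w(c,p): return c["R"].T@(np.array(p)-np.array(c["t"]))
def lm(cam,c,l):
    r=eyes.landmark_of(cam,l)
    return [(round(d["p"],2),np.round(w(c,d["point"]),1)) for d in r[:2]]
E
python3 - <<'E'
from h import *
s=ctrl.sense(); print(s["eef_pos"],s["ee_rot"],s["time_s"])
for cam in("side","top"):
    c=eyes.capture(cam); c["R"]=np.array(c["R"]); cv2.imwrite(f"pics/{cam}0.png",c["frame"])
    print(cam,"campos",w(c,[0,0,0]))
    for l in["strip","strip_switch_press","collector","collector_switch_press","carver_box","carver_switch_press","knob_mark","handpiece","barrel0","mallet","glue","decoy","tape","gouge"]:
        print(l,lm(cam,c,l))
print(ctrl.sense()["time_s"])
E
```

```text
[196.46098141 486.60593337 255.73780235] [-2.59506022e-04  1.90730083e-01  9.81642300e-01 -6.03247367e-04] 0.0
side campos [274.55417947 975.13766276 890.99467417]
strip [(0.76, array([527.3, -32.8,   2.5])), (0.55, array([495.1, 167.2,  42.5]))]
strip_switch_press [(0.66, array([504.3,  45.4,  51.8]))]
collector [(0.56, array([ 4.877e+02, -4.474e+02, -2.000e-01])), (0.21, array([747. , 218.2,  -1.4]))]
collector_switch_press [(0.53, array([447.6, 314.1,  74.9])), (0.5, array([ 560.1, -353.5,  213.9]))]
carver_box [(0.72, array([492.8, 278.3,  -1. ]))]
carver_switch_press [(0.79, array([451.5, 313.9,  74. ]))]
knob_mark [(0.65, array([505.5, 250.6,  89.4]))]
handpiece [(0.65, array([493.9, 170.5,  43. ]))]
barrel0 [(0.82, array([440.3, -67.4,   1.1])), (0.8, array([ 6.213e+02, -3.380e+01,  2.000e-01]))]
mallet [(0.56, array([746.7, 218. ,  -0.8]))]
glue [(0.9, array([ 750.3, -230.3,   -0.9])), (0.39, array([495.2, 168.5,  45.3]))]
decoy [(0.68, array([755.9,  13.3,   3. ]))]
tape [(0.61, array([700.4, 356.2,   2.7])), (0.55, array([ 487.3, -447.8,   -2.1]))]
gouge [(0.88, array([380.
[... 203 characters left out ...]
itch_press []
carver_box [(0.61, array([496.9, 281.8,  -1.3]))]
carver_switch_press [(0.55, array([449.4, 309.7,  71.5])), (0.23, array([4.955e+02, 2.792e+02, 1.000e-01]))]
knob_mark [(0.61, array([502.4, 248.6,  89.4]))]
handpiece [(0.53, array([497.2, 171.9,  40.2])), (0.48, array([ 556.6, -354.2,  219. ]))]
barrel0 [(0.69, array([617. , -37.3,   0.9])), (0.52, array([436.5, -68.6,  -2.5]))]
mallet [(0.9, array([ 7.498e+02,  2.190e+02, -6.000e-01]))]
glue [(0.72, array([ 7.490e+02, -2.289e+02, -6.000e-01]))]
decoy [(0.81, array([754.8,  11. ,   3.1]))]
tape [(0.6, array([7.044e+02, 3.590e+02, 1.000e-01]))]
gouge [(0.8, array([381.1, 270.4,   1.5])), (0.7, array([436.2, -70.4,  -2.6]))]
1.5
```

View pics/side0.png

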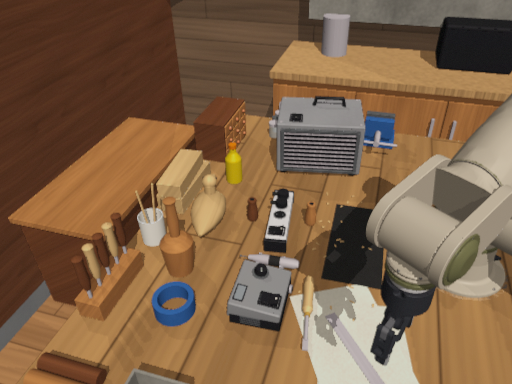

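View pics/top0.png

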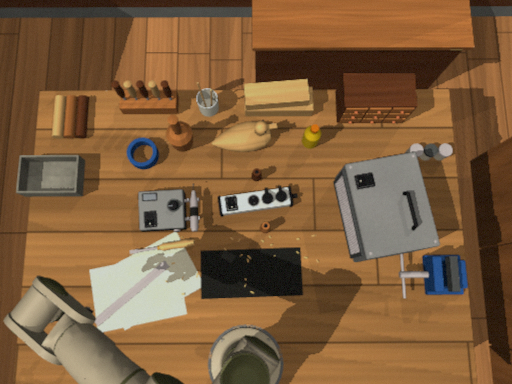

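```bash
python3 - <<'E'
import cv2,numpy as np
t=cv2.imread("pics/top0.png");s=cv2.imread("pics/side0.png")
def c(im,x,y,w,h,k): return cv2.resize(im[y:y+h,x:x+w],None,fx=k,fy=k,interpolation=cv2.INTER_CUBIC)
a=np.hstack([c(t,330,145,110,120,3.0/1.2),c(t,130,180,80,60,5)[:300,:400]]) 
b=np.hstack([c(t,215,185,85,30,4),c(s,260,185,60,70,4)[:280]]) if 0 else c(t,215,183,88,36,4)
cv2.imwrite("pics/c1.png",a)
out=np.zeros((580,760,3),np.uint8)
out[:300,:275]=a[:,:275]; out[:300,275:675]=a[:,275:675]
out[300:444,:352]=b
z=c(s,255,180,50,75,3.6); out[300:300+z.shape[0],360:360+z.shape[1]]=z
z=c(s,225,250,75,80,2.6);out[300:300+z.shape[0],550:550+z.shape[1]]=z
cv2.imwrite("pics/c1.png",out)
E
```

```text
(no output)
```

View pics/c1.png

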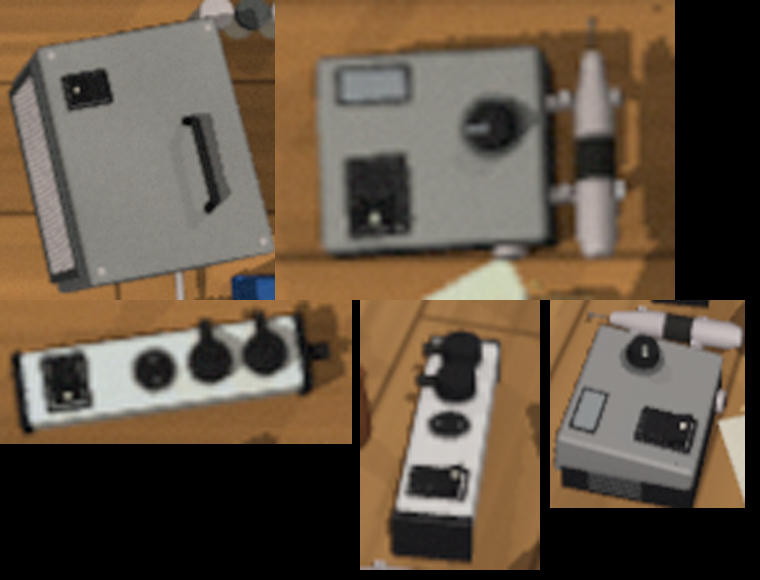

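```bash
python3 - <<'E'
from h import *
C={k:eyes.capture(k) for k in("top","side")}
def pl(k,u,v,z):
    c=C[k];R=np.array(c["R"]);o=w({"R":R,"t":c["t"]},[0,0,0]);d=R.T@np.array([(u-c["cx"])/c["fx"],(v-c["cy"])/c["fy"],1]);return o+d*(z-o[2])/d[2]
def ang(a,b): d=b-a; return np.degrees(np.arctan2(d[1],d[0]))
def f(ox,oy,x0,y0,k): return lambda x,y:((x-x0)/k+ox,(y-y0)/k+oy)
co=f(330,145,0,0,2.5);ca=f(130,180,275,0,5);st=f(215,183,0,300,4)
TL,TR,BR,BL=[pl("top",*co(*p),205) for p in((52,57),(208,28),(263,242),(101,271))]
# grille(-x) face left: local +x = TL->TR, local y: BL->TL
print("coll yaw",ang(TL,TR),ang(BL,BR),ang(BL,TL)-90,ang(BR,TR)-90,"screw centre",(TL+TR+BL+BR)/4)
a,b,c_,d=[pl("top",*st(*p),45) for p in((22,354),(300,317),(305,390),(26,429))]
print("strip yaw",ang(b,a)-90,ang(c_,d)-90,"centre",(a+b+c_+d)/4)
e=[pl("top",*ca(*p),z) for p,z in(((318,60),76),((546,46),76),((550,244),60),((322,252),60))]
print("carver yaw",ang(e[1],e[0])-90,ang(e[2],e[3])-90,"c",sum(e)/4)
print("dots: coll",pl("top",*co(76,91),219),"strip",pl("top",*st(67,394),57),pl("side",283.3,228.9,57),"carv",pl("top",*ca(375,217),74),pl("side",277.7,298.8,74))
E
```

```text
coll yaw -79.534536747885 -80.34078345073185 -80.13647392228584 -80.17812899540716 screw centre [ 486.87205488 -452.23385991  205.        ]
strip yaw 7.434441999269936 7.744166970989028 centre [526.05109115 -37.88940693  45.        ]
carver yaw 3.3095248225241676 1.717596175675098 c [493.39568139 275.35953845  68.        ]
dots: coll [ 554.93733938 -355.15177611  219.        ] strip [505.90473745  43.38344732  57.        ] [497.49576182  47.43132072  57.        ] carv [448.1674329  311.69917558  74.        ] [443.80804711 313.6836326   74.        ]
```

Emit:
{"method": "step_arm", "body": {"increments": [{"dx":-0.8,"dy":-1,"wz":-1},{"dx":-0.8,"dy":-1,"wz":-1},{"dx":-0.8,"dy":-1,"wz":-1},{"dx":-0.8,"dy":-1,"wz":-1},{"dx":-0.8,"dy":-1,"wz":-0.93}], "fingers": 0}}

```text
invalid input at $.increments[0]: expected keys dx, dy, dz, wx, wy, wz
```

```bash
cat > go.py <<'E'
import sys
from h import *
from scipy.spatial.transform import Rotation as Ro
# contact centre offset (outward from pivot) xy, yaw of rocker x, tilt
T={"strip":((502.5,44.8),51,7.6,0),"coll":((557,-353),212,-80,0),"carv":((448,312),71,2.5,.12)}
def main(n,hgt,out=1.5):
    xy,z,yaw,tilt=T[n]; y=np.radians(yaw); ux=np.array([np.cos(y),np.sin(y),0])
    N=Ro.from_rotvec(np.array([-ux[1],ux[0],0])*-tilt).apply([0,0,1]); xp=Ro.from_rotvec(np.array([-ux[1],ux[0],0])*-tilt).apply(ux)
    piv=16.5*np.sin(.12) if n=="carv" else 0
    tip=np.array([*xy,z-piv])-out*xp+N*hgt
    tgt=tip+25*N
    s=ctrl.sense(); q=s["ee_rot"]; R=Ro.from_quat([q[1],q[2],q[3],q[0]])
    best=min((Ro.from_matrix(np.c_[sg*xp,np.cross(-N,sg*xp),-N]) for sg in(1,-1)),key=lambda G:(R.inv()*G).magnitude())
    d=tgt-s["eef_pos"]
    print("t",s["time_s"],"pos",np.round(s["eef_pos"],1),"tgt",np.round(tgt,1),"q1,q6",np.round([s["joints"][0],s["joints"][5]],2),"F",np.round(s["force"],1),"gw",round(s["grip_width"],3))
    print("shift now-frame",np.round(R.inv().apply(d)/25,2),"final-frame",np.round(best.inv().apply(d)/25,2),"turn",np.round(np.degrees((R.inv()*best).as_rotvec())/6,2))
main(sys.argv[1],float(sys.argv[2]))
E
python3 go.py strip 40
```

```text
t 1.6 pos [196.6 486.8 256.3] tgt [501.   44.6 116. ] q1,q6 [ 0.96 -0.22] F [-1.   0.2 -0.4] gw 1.002
shift now-frame [-17.91 -11.84   5.61] final-frame [ -9.73 -19.14   5.61] turn [ 0.    0.   -4.93]
```

Emit:
{"method": "step_arm", "body": {"increments": [{"dx":-0.8,"dy":-1,"dz":0,"wx":0,"wy":0,"wz":-1},{"dx":-0.8,"dy":-1,"dz":0,"wx":0,"wy":0,"wz":-1},{"dx":-0.8,"dy":-1,"dz":0,"wx":0,"wy":0,"wz":-1},{"dx":-0.8,"dy":-1,"dz":0,"wx":0,"wy":0,"wz":-1},{"dx":-0.8,"dy":-1,"dz":0,"wx":0,"wy":0,"wz":-0.93}], "fingers": 0}}

```text
time_s: 2.1
eef_pos: [272.9, 346.7, 256.5]
ee_rot: [0.0, -0.068, 0.998, 0.0]
force: [0.4, 0.3, -0.0]
grip_width: 0.145
grip_force: 0.0
```

```bash
python3 go.py strip 40
```

```text
t 2.1 pos [272.9 346.7 256.5] tgt [501.   44.6 116. ] q1,q6 [ 0.64 -1.07] F [ 0.4  0.3 -0. ] gw 0.145
shift now-frame [ -7.39 -13.22   5.62] final-frame [ -7.45 -13.19   5.62] turn [0.   0.   0.04]
```

Emit:
{"method": "step_arm", "body": {"increments": [{"dx":-0.8,"dy":-1,"dz":0,"wx":0,"wy":0,"wz":0},{"dx":-0.8,"dy":-1,"dz":0,"wx":0,"wy":0,"wz":0},{"dx":-0.8,"dy":-1,"dz":0,"wx":0,"wy":0,"wz":0},{"dx":-0.8,"dy":-1,"dz":0,"wx":0,"wy":0,"wz":0},{"dx":-0.8,"dy":-1,"dz":0,"wx":0,"wy":0,"wz":0}]}}

```text
time_s: 2.6
eef_pos: [389.0, 236.2, 256.4]
ee_rot: [0.0, -0.066, 0.998, 0.0]
force: [-0.6, 1.1, -0.3]
grip_width: -0.0
grip_force: 0.0
```

Emit:
{"method": "step_arm", "body": {"increments": [{"dx":-0.6,"dy":-1,"dz":0.3,"wx":0,"wy":0,"wz":0},{"dx":-0.6,"dy":-1,"dz":0.3,"wx":0,"wy":0,"wz":0},{"dx":-0.6,"dy":-1,"dz":0.3,"wx":0,"wy":0,"wz":0},{"dx":-0.6,"dy":-1,"dz":0.3,"wx":0,"wy":0,"wz":0},{"dx":-0.6,"dy":-1,"dz":0.3,"wx":0,"wy":0,"wz":0}]}}

```text
time_s: 3.1
eef_pos: [479.7, 122.1, 218.6]
ee_rot: [0.0, -0.066, 0.998, 0.0]
force: [-0.5, 0.6, 0.7]
grip_width: 0.001
grip_force: 0.0
```

```bash
python3 go.py strip 40
```

```text
t 3.1 pos [479.7 122.1 218.6] tgt [501.   44.6 116. ] q1,q6 [ 0.01 -1.69] F [-0.5  0.6  0.7] gw 0.001
shift now-frame [-0.43 -3.19  4.1 ] final-frame [-0.43 -3.19  4.1 ] turn [ 0.  0. -0.]
```

Emit:
{"method": "step_arm", "body": {"increments": [{"dx":-0.1,"dy":-0.8,"dz":0.8,"wx":0,"wy":0,"wz":0},{"dx":-0.1,"dy":-0.8,"dz":0.8,"wx":0,"wy":0,"wz":0},{"dx":-0.1,"dy":-0.8,"dz":0.8,"wx":0,"wy":0,"wz":0},{"dx":-0.13,"dy":-0.79,"dz":0.8,"wx":0,"wy":0,"wz":0},{"dx":0,"dy":0,"dz":0.5,"wx":0,"wy":0,"wz":0}]}}

```text
time_s: 3.6
eef_pos: [500.4, 44.0, 125.0]
ee_rot: [-0.001, -0.065, 0.998, -0.0]
force: [-0.7, 0.4, -0.6]
grip_width: -0.003
grip_force: 0.0
```

```bash
python3 - <<'E'
from h import *
C=[eyes.capture(k)["frame"] for k in("top","side")]
f=lambda im,x,y,w,h,k: cv2.resize(im[y:y+h,x:x+w],None,fx=k,fy=k,interpolation=cv2.INTER_CUBIC)
cv2.imwrite("pics/s1.png",np.hstack([f(C[0],190,150,80,100,5),f(C[1],240,160,80,100,5)]))
E
python3 go.py strip 0
```

```text
t 3.7 pos [499.4  45.8 125. ] tgt [501.   44.6  76. ] q1,q6 [-0.14 -1.85] F [ 0.6  0.7 -0.2] gw 0.003
shift now-frame [-0.06 -0.06  1.96] final-frame [-0.06 -0.06  1.96] turn [ 0.01 -0.03 -0.01]
```

View pics/s1.png

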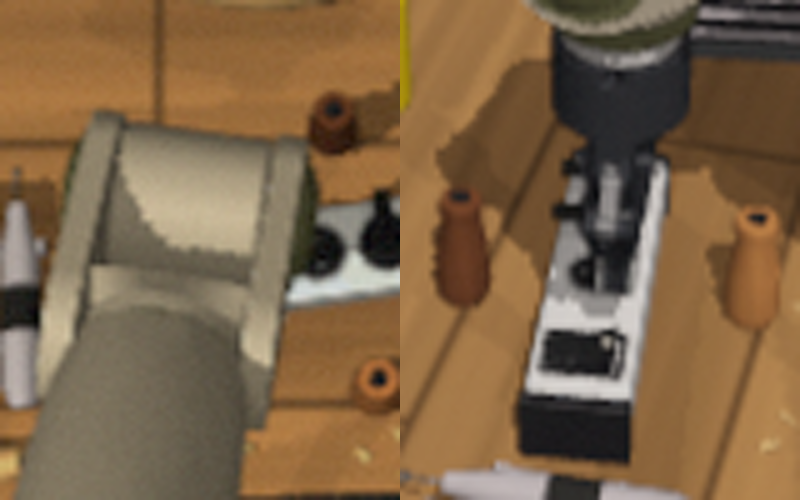

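Emit:
{"method": "step_arm", "body": {"increments": [{"dx":-0.05,"dy":0,"dz":0.5,"wx":0,"wy":0,"wz":0},{"dx":0,"dy":0,"dz":0.5,"wx":0,"wy":0,"wz":0},{"dx":0,"dy":0,"dz":0.4,"wx":0,"wy":0,"wz":0},{"dx":0,"dy":0,"dz":0.1,"wx":0,"wy":0,"wz":0},{"dx":0,"dy":0,"dz":0,"wx":0,"wy":0,"wz":0}]}}

```text
time_s: 4.2
eef_pos: [501.3, 45.9, 88.4]
ee_rot: [-0.0, -0.066, 0.998, 0.0]
force: [-0.8, 0.1, 1.2]
grip_width: 0.001
grip_force: 0.0
```

Emit:
{"method": "step_arm", "body": {"increments": [{"dx":0,"dy":0,"dz":0.1,"wx":0,"wy":0,"wz":0},{"dx":0,"dy":0,"dz":0.1,"wx":0,"wy":0,"wz":0},{"dx":0,"dy":0,"dz":0.1,"wx":0,"wy":0,"wz":0},{"dx":0,"dy":0,"dz":0,"wx":0,"wy":0,"wz":0}]}}

```text
time_s: 4.6
eef_pos: [501.4, 45.7, 81.1]
ee_rot: [-0.0, -0.066, 0.998, -0.0]
force: [-1.5, -0.7, 1.3]
grip_width: 0.002
grip_force: 0.3
```

Emit:
{"method": "step_arm", "body": {"increments": [{"dx":0,"dy":0,"dz":0.1,"wx":0,"wy":0,"wz":0},{"dx":0,"dy":0,"dz":0.06,"wx":0,"wy":0,"wz":0},{"dx":0,"dy":0,"dz":0,"wx":0,"wy":0,"wz":0}]}}

```text
time_s: 4.9
eef_pos: [501.4, 45.7, 77.1]
ee_rot: [-0.0, -0.066, 0.998, 0.0]
force: [0.3, -0.6, 0.2]
grip_width: 0.004
grip_force: 0.3
```

Emit:
{"method": "step_arm", "body": {"increments": [{"dx":0,"dy":0,"dz":0.06,"wx":0,"wy":0,"wz":0},{"dx":0,"dy":0,"dz":0,"wx":0,"wy":0,"wz":0}]}}

```text
time_s: 5.1
eef_pos: [501.6, 45.7, 75.9]
ee_rot: [0.0, -0.066, 0.998, -0.0]
force: [-0.4, -0.5, 3.5]
grip_width: 0.0
grip_force: 1.5
```

Near the stop; a little further until about 8 N.

Emit:
{"method": "step_arm", "body": {"increments": [{"dx":0,"dy":0,"dz":0.04,"wx":0,"wy":0,"wz":0},{"dx":0,"dy":0,"dz":0,"wx":0,"wy":0,"wz":0}]}}

```text
time_s: 5.3
eef_pos: [501.6, 45.7, 75.1]
ee_rot: [0.0, -0.066, 0.998, -0.0]
force: [-2.7, -0.7, 7.2]
grip_width: 0.002
grip_force: 3.2
```

Emit:
{"method": "step_arm", "body": {"increments": [{"dx":0,"dy":0,"dz":0.04,"wx":0,"wy":0,"wz":0},{"dx":0,"dy":0,"dz":0,"wx":0,"wy":0,"wz":0}]}}

```text
time_s: 5.5
eef_pos: [501.6, 45.7, 74.4]
ee_rot: [0.0, -0.066, 0.998, -0.0]
force: [-3.7, -0.2, 10.2]
grip_width: -0.001
grip_force: 4.9
```

Emit:
{"method": "step_arm", "body": {"increments": [{"dx":0,"dy":0,"dz":-0.5,"wx":0,"wy":0,"wz":0},{"dx":0,"dy":0,"dz":-1,"wx":0,"wy":0,"wz":0},{"dx":0,"dy":0,"dz":-1,"wx":0,"wy":0,"wz":0},{"dx":0,"dy":0,"dz":-1,"wx":0,"wy":0,"wz":0},{"dx":0,"dy":0,"dz":-1,"wx":0,"wy":0,"wz":0}]}}

```text
time_s: 6.0
eef_pos: [501.4, 45.8, 187.8]
ee_rot: [0.0, -0.066, 0.998, -0.0]
force: [0.6, 0.2, 0.2]
grip_width: 0.004
grip_force: 0.0
```

Emit:
{"method": "step_arm", "body": {"increments": [{"dx":0,"dy":0,"dz":-1,"wx":0,"wy":0,"wz":0},{"dx":0,"dy":0,"dz":-1,"wx":0,"wy":0,"wz":0},{"dx":0,"dy":0,"dz":-1,"wx":0,"wy":0,"wz":0},{"dx":0,"dy":0,"dz":-1,"wx":0,"wy":0,"wz":0},{"dx":0,"dy":0,"dz":-0.5,"wx":0,"wy":0,"wz":0}]}}

```text
time_s: 6.5
eef_pos: [501.7, 45.8, 301.4]
ee_rot: [0.002, -0.066, 0.998, -0.0]
force: [0.6, -0.3, 0.4]
grip_width: -0.002
grip_force: 0.0
```

```bash
python3 go.py coll 45
```

```text
t 6.5 pos [501.7  45.8 301.4] tgt [ 556.7 -351.5  282. ] q1,q6 [-0.14 -1.85] F [ 0.6 -0.3  0.4] gw -0.002
shift now-frame [ -0.08 -16.04   0.79] final-frame [-16.03  -0.59   0.78] turn [ 0.02  0.03 14.6 ]
```

Emit:
{"method": "step_arm", "body": {"increments": [{"dx":0,"dy":-1,"dz":0,"wx":0,"wy":0,"wz":0.97},{"dx":-0.1,"dy":-1,"dz":0,"wx":0,"wy":0,"wz":0.97},{"dx":-0.2,"dy":-0.98,"dz":0,"wx":0,"wy":0,"wz":0.97},{"dx":-0.3,"dy":-0.95,"dz":0,"wx":0,"wy":0,"wz":0.97},{"dx":-0.4,"dy":-0.92,"dz":0,"wx":0,"wy":0,"wz":0.97}]}}

```text
time_s: 7.0
eef_pos: [517.9, -79.2, 299.2]
ee_rot: [0.0, 0.189, 0.982, 0.0]
force: [-0.4, 1.3, 0.5]
grip_width: -0.003
grip_force: 0.0
```

Emit:
{"method": "step_arm", "body": {"increments": [{"dx":-0.48,"dy":-0.88,"dz":0,"wx":0,"wy":0,"wz":0.97},{"dx":-0.57,"dy":-0.82,"dz":0,"wx":0,"wy":0,"wz":0.97},{"dx":-0.65,"dy":-0.76,"dz":0,"wx":0,"wy":0,"wz":0.97},{"dx":-0.72,"dy":-0.69,"dz":0,"wx":0,"wy":0,"wz":0.97},{"dx":-0.79,"dy":-0.62,"dz":0,"wx":0,"wy":0,"wz":0.97}]}}

```text
time_s: 7.5
eef_pos: [533.7, -203.2, 299.2]
ee_rot: [0.0, 0.429, 0.903, 0.0]
force: [-0.2, 0.6, -0.3]
grip_width: 0.004
grip_force: 0.0
```

Emit:
{"method": "step_arm", "body": {"increments": [{"dx":-0.84,"dy":-0.54,"dz":0,"wx":0,"wy":0,"wz":0.97},{"dx":-0.89,"dy":-0.45,"dz":0,"wx":0,"wy":0,"wz":0.97},{"dx":-0.93,"dy":-0.36,"dz":0,"wx":0,"wy":0,"wz":0.97},{"dx":-0.96,"dy":-0.27,"dz":0,"wx":0,"wy":0,"wz":0.97},{"dx":-0.9,"dy":-0.1,"dz":0,"wx":0,"wy":0,"wz":0.97}]}}

```text
time_s: 8.0
eef_pos: [548.9, -324.8, 299.2]
ee_rot: [0.0, 0.643, 0.766, 0.0]
force: [-0.2, 0.1, 0.0]
grip_width: -0.001
grip_force: 0.0
```

```bash
python3 go.py coll 45
```

```text
t 8.0 pos [ 548.9 -324.8  299.2] tgt [ 556.7 -351.5  282. ] q1,q6 [-0.72 -0.89] F [-0.2  0.1  0. ] gw -0.001
shift now-frame [-1.11  0.12  0.69] final-frame [-1.11  0.12  0.69] turn [0. 0. 0.]
```

Emit:
{"method": "step_arm", "body": {"increments": [{"dx":-0.6,"dy":0.12,"dz":0,"wx":0,"wy":0,"wz":0},{"dx":-0.51,"dy":0,"dz":0.3,"wx":0,"wy":0,"wz":0},{"dx":0,"dy":0,"dz":0.4,"wx":0,"wy":0,"wz":0},{"dx":0,"dy":0,"dz":0.4,"wx":0,"wy":0,"wz":0},{"dx":0,"dy":0,"dz":0,"wx":0,"wy":0,"wz":0}]}}

```text
time_s: 8.5
eef_pos: [556.6, -349.4, 269.3]
ee_rot: [-0.002, 0.641, 0.768, 0.0]
force: [0.7, 0.2, -0.6]
grip_width: 0.003
grip_force: 0.0
```

```bash
python3 - <<'E'
from h import *
c=eyes.capture("side");C=[c["frame"],cv2.imread("pics/side0.png")]
f=lambda im,x,y,w,h,k: cv2.resize(im[y:y+h,x:x+w],None,fx=k,fy=k,interpolation=cv2.INTER_CUBIC)
s=ctrl.sense();p=np.array(c["R"])@(np.array(s["eef_pos"])-[0,0,25])+np.array(c["t"]);print("tip px",c["fx"]*p[0]/p[2]+c["cx"],c["fy"]*p[1]/p[2]+c["cy"])
cv2.imwrite("pics/s2.png",np.vstack([np.hstack([f(i,265,80,60,60,6.5) for i in C]),np.hstack([f(C[0],250,200,80,50,4.8),f(C[1],250,200,80,50,4.8)])[:, :780][:, :768] if 0 else cv2.resize(np.hstack([f(C[0],260,215,50,30,5),f(C[1],260,215,50,30,5)]),(780,205))]))
E
python3 go.py coll 0
```

```text
tip px 296.0056241075085 109.47946870475242
t 8.55 pos [ 556.8 -349.6  270.6] tgt [ 556.7 -351.5  237. ] q1,q6 [-0.74 -0.92] F [ 0.3 -0.6  0.7] gw 0.002
shift now-frame [-0.08 -0.02  1.34] final-frame [-0.08 -0.02  1.34] turn [-0.01 -0.01  0.06]
```

View pics/s2.png

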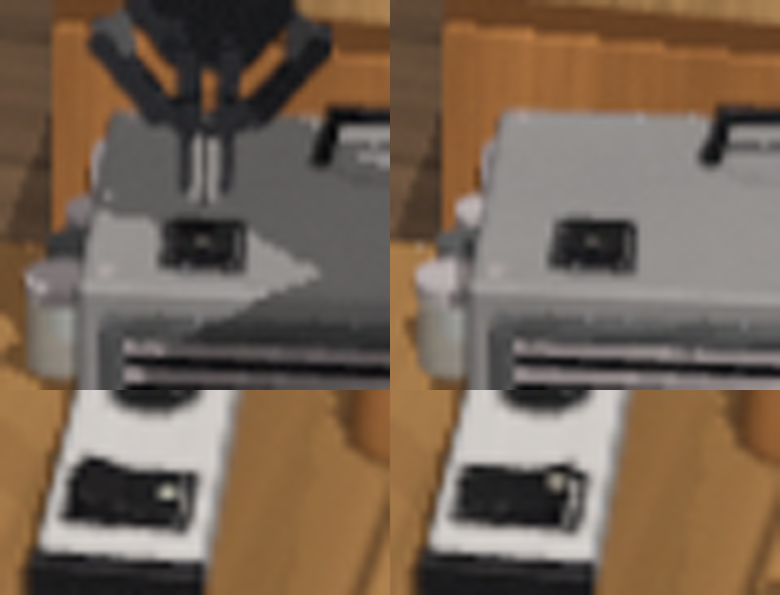

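Emit:
{"method": "step_arm", "body": {"increments": [{"dx":-0.08,"dy":0,"dz":0.4,"wx":0,"wy":0,"wz":0},{"dx":0,"dy":0,"dz":0.4,"wx":0,"wy":0,"wz":0},{"dx":0,"dy":0,"dz":0.1,"wx":0,"wy":0,"wz":0},{"dx":0,"dy":0,"dz":0.1,"wx":0,"wy":0,"wz":0},{"dx":0,"dy":0,"dz":0,"wx":0,"wy":0,"wz":0}]}}

```text
time_s: 9.05
eef_pos: [557.3, -352.4, 246.0]
ee_rot: [-0.0, 0.641, 0.768, 0.0]
force: [0.0, 0.3, 0.1]
grip_width: 0.0
grip_force: 0.0
```

Emit:
{"method": "step_arm", "body": {"increments": [{"dx":0,"dy":0,"dz":0.1,"wx":0,"wy":0,"wz":0},{"dx":0,"dy":0,"dz":0.1,"wx":0,"wy":0,"wz":0},{"dx":0,"dy":0,"dz":0,"wx":0,"wy":0,"wz":0}]}}

```text
time_s: 9.35
eef_pos: [557.4, -352.4, 241.1]
ee_rot: [-0.0, 0.641, 0.768, 0.0]
force: [-1.0, 0.4, 1.2]
grip_width: 0.003
grip_force: 0.3
```

```bash
python3 go.py coll 0
```

```text
t 9.35 pos [ 557.4 -352.4  241.1] tgt [ 556.7 -351.5  237. ] q1,q6 [-0.74 -0.92] F [-1.   0.4  1.2] gw 0.003
shift now-frame [ 0.04 -0.02  0.16] final-frame [ 0.04 -0.02  0.16] turn [ 0.   -0.    0.05]
```

Emit:
{"method": "step_arm", "body": {"increments": [{"dx":0,"dy":0,"dz":0.1,"wx":0,"wy":0,"wz":0},{"dx":0,"dy":0,"dz":0.06,"wx":0,"wy":0,"wz":0},{"dx":0,"dy":0,"dz":0,"wx":0,"wy":0,"wz":0}]}}

```text
time_s: 9.65
eef_pos: [557.3, -352.5, 237.0]
ee_rot: [-0.0, 0.641, 0.768, -0.0]
force: [0.0, 0.5, 1.3]
grip_width: -0.003
grip_force: 0.2
```

Emit:
{"method": "step_arm", "body": {"increments": [{"dx":0,"dy":0,"dz":0.04,"wx":0,"wy":0,"wz":0},{"dx":0,"dy":0,"dz":0,"wx":0,"wy":0,"wz":0}]}}

```text
time_s: 9.85
eef_pos: [557.3, -352.5, 236.3]
ee_rot: [-0.0, 0.641, 0.768, -0.0]
force: [0.1, -0.1, 1.4]
grip_width: 0.0
grip_force: 0.6
```

Emit:
{"method": "step_arm", "body": {"increments": [{"dx":0,"dy":0,"dz":0.04,"wx":0,"wy":0,"wz":0},{"dx":0,"dy":0,"dz":0,"wx":0,"wy":0,"wz":0}]}}

```text
time_s: 10.05
eef_pos: [557.3, -352.6, 235.7]
ee_rot: [0.0, 0.641, 0.768, -0.0]
force: [-0.9, 2.1, 4.1]
grip_width: -0.002
grip_force: 1.9
```

Emit:
{"method": "step_arm", "body": {"increments": [{"dx":0,"dy":0,"dz":0.04,"wx":0,"wy":0,"wz":0},{"dx":0,"dy":0,"dz":0,"wx":0,"wy":0,"wz":0}]}}

```text
time_s: 10.25
eef_pos: [557.4, -352.5, 235.1]
ee_rot: [0.0, 0.641, 0.768, -0.0]
force: [-2.3, 2.1, 7.2]
grip_width: 0.004
grip_force: 3.4
```

Emit:
{"method": "step_arm", "body": {"increments": [{"dx":0,"dy":0,"dz":0.04,"wx":0,"wy":0,"wz":0},{"dx":0,"dy":0,"dz":0,"wx":0,"wy":0,"wz":0}]}}

```text
time_s: 10.45
eef_pos: [557.4, -352.5, 234.5]
ee_rot: [0.001, 0.641, 0.768, -0.0]
force: [-2.4, 2.7, 8.8]
grip_width: 0.002
grip_force: 4.6
```

Emit:
{"method": "step_arm", "body": {"increments": [{"dx":0,"dy":0,"dz":-0.5,"wx":0,"wy":0,"wz":0},{"dx":0,"dy":0,"dz":-1,"wx":0,"wy":0,"wz":0},{"dx":0,"dy":0,"dz":-1,"wx":0,"wy":0,"wz":0},{"dx":0.96,"dy":0.1,"dz":0,"wx":0,"wy":0,"wz":-0.97},{"dx":0.96,"dy":0.2,"dz":0,"wx":0,"wy":0,"wz":-0.97}]}}

```text
time_s: 10.95
eef_pos: [553.5, -304.0, 296.4]
ee_rot: [0.001, 0.558, 0.83, -0.0]
force: [0.4, 0.0, -1.0]
grip_width: -0.0
grip_force: 0.0
```

Emit:
{"method": "step_arm", "body": {"increments": [{"dx":0.96,"dy":0.27,"dz":0,"wx":0,"wy":0,"wz":-0.97},{"dx":0.93,"dy":0.36,"dz":0,"wx":0,"wy":0,"wz":-0.97},{"dx":0.89,"dy":0.45,"dz":0,"wx":0,"wy":0,"wz":-0.97},{"dx":0.84,"dy":0.54,"dz":0,"wx":0,"wy":0,"wz":-0.97},{"dx":0.79,"dy":0.62,"dz":0,"wx":0,"wy":0,"wz":-0.97}]}}

```text
time_s: 11.45
eef_pos: [539.0, -179.1, 296.0]
ee_rot: [0.0, 0.332, 0.943, -0.0]
force: [-0.2, 0.7, -0.6]
grip_width: 0.0
grip_force: 0.0
```

Emit:
{"method": "step_arm", "body": {"increments": [{"dx":0.72,"dy":0.69,"dz":0,"wx":0,"wy":0,"wz":-0.97},{"dx":0.65,"dy":0.76,"dz":0,"wx":0,"wy":0,"wz":-0.97},{"dx":0.57,"dy":0.82,"dz":0,"wx":0,"wy":0,"wz":-0.97},{"dx":0.48,"dy":0.88,"dz":0,"wx":0,"wy":0,"wz":-0.97},{"dx":0.4,"dy":0.92,"dz":0,"wx":0,"wy":0,"wz":-0.97}]}}

```text
time_s: 11.95
eef_pos: [522.9, -55.1, 296.1]
ee_rot: [0.0, 0.084, 0.996, -0.0]
force: [-0.3, 0.1, 0.6]
grip_width: 0.003
grip_force: 0.0
```

```bash
python3 - <<'E'
from h import *
C=[eyes.capture("side")["frame"],cv2.imread("pics/side0.png")]
f=lambda im,x,y,w,h,k: cv2.resize(im[y:y+h,x:x+w],None,fx=k,fy=k,interpolation=cv2.INTER_CUBIC)
cv2.imwrite("pics/s3.png",np.hstack([f(i,275,100,50,40,8) for i in C]))
E
python3 go.py carv 40
```

```text
t 12.0 pos [522.4 -52.  296.3] tgt [438.7 311.6 133.4] q1,q6 [-0.32 -1.73] F [1.  3.3 0.1] gw -0.002
shift now-frame [ 5.63 13.81  6.53] final-frame [ 3.47 14.68  6.15] turn [-0.11 -1.14 -1.95]
```

View pics/s3.png

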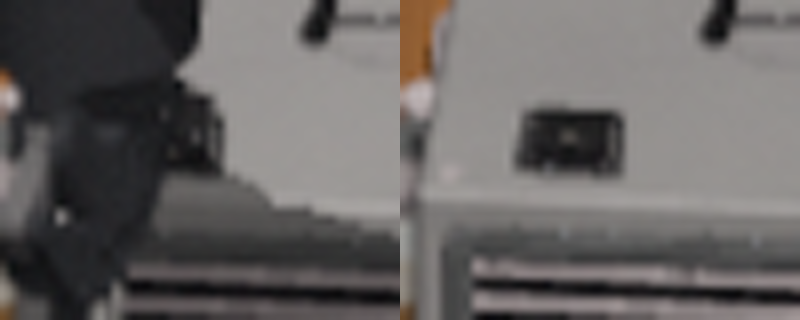

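Emit:
{"method": "step_arm", "body": {"increments": [{"dx":0.4,"dy":1,"dz":0,"wx":0,"wy":0,"wz":-0.97},{"dx":0.3,"dy":1,"dz":0,"wx":0,"wy":0,"wz":-0.98},{"dx":0.2,"dy":1,"dz":0,"wx":0,"wy":0,"wz":0},{"dx":0.2,"dy":1,"dz":0,"wx":0,"wy":0,"wz":0},{"dx":0.2,"dy":1,"dz":0,"wx":0,"wy":0,"wz":0}]}}

```text
time_s: 12.5
eef_pos: [494.1, 71.1, 296.1]
ee_rot: [0.0, -0.016, 1.0, -0.0]
force: [-0.3, 0.8, -1.1]
grip_width: -0.002
grip_force: 0.0
```

Emit:
{"method": "step_arm", "body": {"increments": [{"dx":0.2,"dy":1,"dz":0,"wx":0,"wy":0,"wz":0},{"dx":0.2,"dy":1,"dz":0,"wx":0,"wy":0,"wz":0},{"dx":0.2,"dy":1,"dz":0,"wx":0,"wy":0,"wz":0},{"dx":0.2,"dy":1,"dz":0,"wx":0,"wy":0,"wz":0},{"dx":0.2,"dy":1,"dz":0,"wx":0,"wy":0,"wz":0}]}}

```text
time_s: 13.0
eef_pos: [465.2, 195.3, 296.1]
ee_rot: [0.0, -0.016, 1.0, -0.0]
force: [0.1, 0.4, 0.5]
grip_width: -0.002
grip_force: 0.0
```

```bash
python3 - <<'E'
from h import *
C=[eyes.capture("side")["frame"],cv2.imread("pics/side0.png"),eyes.capture("top")["frame"],cv2.imread("pics/top0.png")]
f=lambda im,x,y,w,h,k: cv2.resize(im[y:y+h,x:x+w],None,fx=k,fy=k,interpolation=cv2.INTER_CUBIC)
cv2.imwrite("pics/s4.png",np.vstack([np.hstack([f(i,275,100,50,35,8) for i in C[:2]]),np.hstack([f(i,345,165,50,35,8) for i in C[2:]])]))
E
python3 go.py carv 40
```

```text
t 13.1 pos [464.8 196.4 296.1] tgt [438.7 311.6 133.4] q1,q6 [ 0.17 -1.44] F [-0.2 -1.4  1. ] gw 0.003
shift now-frame [0.88 4.64 6.51] final-frame [1.61 4.65 6.36] turn [-0.   -1.14 -0.09]
```

View pics/s4.png

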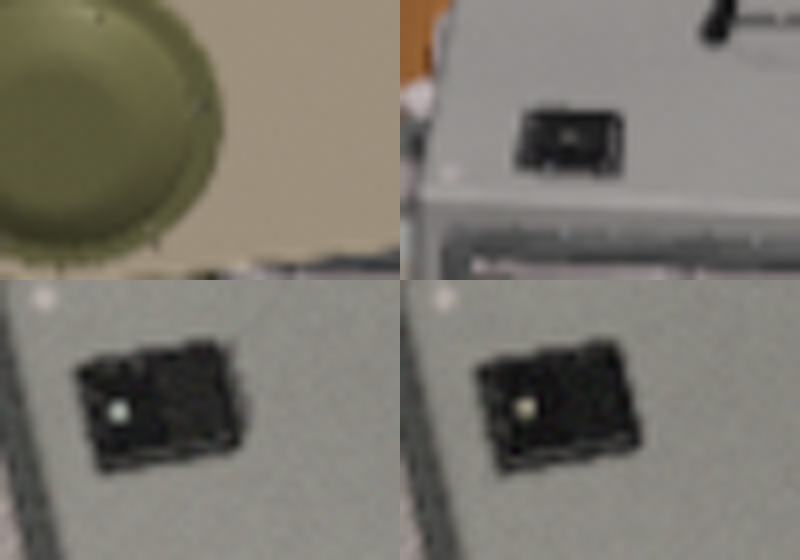

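Emit:
{"method": "step_arm", "body": {"increments": [{"dx":0.2,"dy":1,"dz":0,"wx":0,"wy":-0.57,"wz":-0.09},{"dx":0.2,"dy":1,"dz":0,"wx":0,"wy":-0.57,"wz":0},{"dx":0.3,"dy":1,"dz":0.4,"wx":0,"wy":0,"wz":0},{"dx":0.3,"dy":1,"dz":0.8,"wx":0,"wy":0,"wz":0},{"dx":0.3,"dy":0.6,"dz":1,"wx":0,"wy":0,"wz":0}]}}

```text
time_s: 13.6
eef_pos: [435.4, 309.2, 238.4]
ee_rot: [0.061, -0.021, 0.998, 0.001]
force: [0.6, 0.1, -0.7]
grip_width: 0.0
grip_force: 0.0
```

```bash
python3 go.py carv 40
```

```text
t 13.6 pos [435.4 309.2 238.4] tgt [438.7 311.6 133.4] q1,q6 [ 0.42 -1.18] F [ 0.6  0.1 -0.7] gw 0.0
shift now-frame [0.37 0.09 4.19] final-frame [0.37 0.09 4.19] turn [ 0.    0.01 -0.02]
```

Emit:
{"method": "step_arm", "body": {"increments": [{"dx":0.2,"dy":0.05,"dz":0.9,"wx":0,"wy":0,"wz":0},{"dx":0.17,"dy":0.04,"dz":0.9,"wx":0,"wy":0,"wz":0},{"dx":0,"dy":0,"dz":0.9,"wx":0,"wy":0,"wz":0},{"dx":0,"dy":0,"dz":0.8,"wx":0,"wy":0,"wz":0},{"dx":0,"dy":0,"dz":0.6,"wx":0,"wy":0,"wz":0}]}}

```text
time_s: 14.1
eef_pos: [438.4, 309.8, 134.2]
ee_rot: [0.059, -0.02, 0.998, 0.001]
force: [0.1, 0.6, -0.5]
grip_width: 0.002
grip_force: 0.0
```

```bash
python3 - <<'E'
from h import *
c=eyes.capture("side");C=[c["frame"],cv2.imread("pics/side0.png")]
f=lambda im,x,y,w,h,k: cv2.resize(im[y:y+h,x:x+w],None,fx=k,fy=k,interpolation=cv2.INTER_CUBIC)
cv2.imwrite("pics/s5.png",np.hstack([f(i,225,240,80,90,5) for i in C]))
E
python3 go.py carv 0
```

```text
t 14.15 pos [437.8 309.4 132.2] tgt [443.5 311.8  93.7] q1,q6 [ 0.42 -1.16] F [-1.5 -0.5 -3. ] gw 0.001
shift now-frame [-0.05  0.09  1.56] final-frame [-0.05  0.09  1.56] turn [-0.02 -0.04 -0.03]
```

View pics/s5.png

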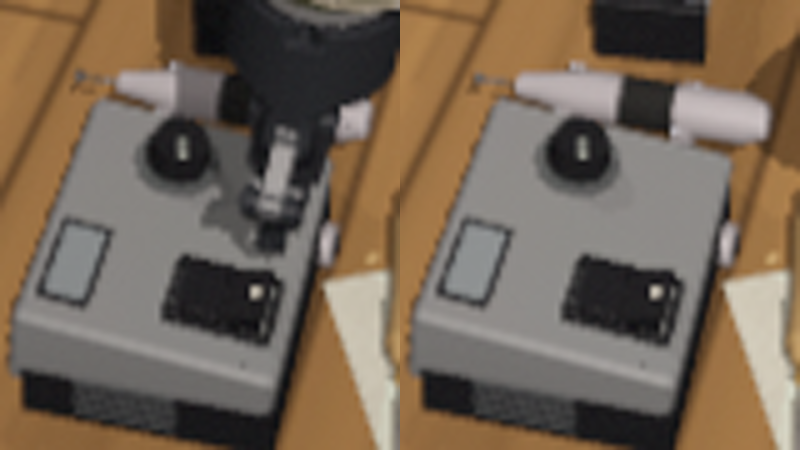

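Emit:
{"method": "step_arm", "body": {"increments": [{"dx":-0.05,"dy":0.08,"dz":0.4,"wx":0,"wy":0,"wz":0},{"dx":0,"dy":0,"dz":0.4,"wx":0,"wy":0,"wz":0},{"dx":0,"dy":0,"dz":0.3,"wx":0,"wy":0,"wz":0},{"dx":0,"dy":0,"dz":0.1,"wx":0,"wy":0,"wz":0},{"dx":0,"dy":0,"dz":0,"wx":0,"wy":0,"wz":0}]}}

```text
time_s: 14.65
eef_pos: [442.8, 312.8, 105.5]
ee_rot: [0.059, -0.021, 0.998, 0.001]
force: [-0.1, -0.2, 0.5]
grip_width: -0.002
grip_force: 0.0
```

Emit:
{"method": "step_arm", "body": {"increments": [{"dx":0,"dy":0,"dz":0.1,"wx":0,"wy":0,"wz":0},{"dx":0,"dy":0,"dz":0.1,"wx":0,"wy":0,"wz":0},{"dx":0,"dy":0,"dz":0,"wx":0,"wy":0,"wz":0}]}}

```text
time_s: 14.95
eef_pos: [443.3, 312.9, 100.6]
ee_rot: [0.06, -0.021, 0.998, 0.001]
force: [-0.2, -0.1, 1.5]
grip_width: -0.0
grip_force: 0.3
```

```bash
python3 go.py carv 0
```

```text
t 14.95 pos [443.3 312.9 100.6] tgt [443.5 311.8  93.7] q1,q6 [ 0.42 -1.16] F [-0.2 -0.1  1.5] gw -0.0
shift now-frame [ 0.03 -0.05  0.28] final-frame [ 0.03 -0.05  0.28] turn [-0.   -0.01 -0.02]
```

Emit:
{"method": "step_arm", "body": {"increments": [{"dx":0,"dy":0,"dz":0.1,"wx":0,"wy":0,"wz":0},{"dx":0,"dy":0,"dz":0.1,"wx":0,"wy":0,"wz":0},{"dx":0,"dy":0,"dz":0,"wx":0,"wy":0,"wz":0}]}}

```text
time_s: 15.25
eef_pos: [443.9, 312.9, 95.4]
ee_rot: [0.06, -0.021, 0.998, 0.001]
force: [-0.5, 0.6, -0.6]
grip_width: 0.003
grip_force: 0.2
```

Emit:
{"method": "step_arm", "body": {"increments": [{"dx":0,"dy":0,"dz":0.06,"wx":0,"wy":0,"wz":0},{"dx":0,"dy":0,"dz":0.04,"wx":0,"wy":0,"wz":0},{"dx":0,"dy":0,"dz":0,"wx":0,"wy":0,"wz":0}]}}

```text
time_s: 15.55
eef_pos: [444.3, 312.9, 93.2]
ee_rot: [0.06, -0.021, 0.998, 0.001]
force: [-1.2, 0.5, 1.9]
grip_width: 0.002
grip_force: 1.0
```

Emit:
{"method": "step_arm", "body": {"increments": [{"dx":0,"dy":0,"dz":0.04,"wx":0,"wy":0,"wz":0},{"dx":0,"dy":0,"dz":0,"wx":0,"wy":0,"wz":0}]}}

```text
time_s: 15.75
eef_pos: [444.4, 313.0, 92.5]
ee_rot: [0.06, -0.021, 0.998, 0.001]
force: [-2.3, -1.1, 6.3]
grip_width: -0.002
grip_force: 2.8
```

Emit:
{"method": "step_arm", "body": {"increments": [{"dx":0,"dy":0,"dz":0.05,"wx":0,"wy":0,"wz":0},{"dx":0,"dy":0,"dz":0,"wx":0,"wy":0,"wz":0}]}}

```text
time_s: 15.95
eef_pos: [444.5, 313.0, 91.6]
ee_rot: [0.06, -0.021, 0.998, 0.001]
force: [-4.0, -0.6, 8.4]
grip_width: 0.002
grip_force: 4.9
```

Emit:
{"method": "step_arm", "body": {"increments": [{"dx":0,"dy":0,"dz":-0.5,"wx":0,"wy":0,"wz":0},{"dx":0,"dy":0,"dz":-1,"wx":0,"wy":0,"wz":0},{"dx":0,"dy":0,"dz":-1,"wx":0,"wy":0,"wz":0},{"dx":0,"dy":0,"dz":-1,"wx":0,"wy":0,"wz":0},{"dx":0,"dy":0,"dz":-1,"wx":0,"wy":0,"wz":0}]}}

```text
time_s: 16.45
eef_pos: [430.9, 312.3, 204.3]
ee_rot: [0.06, -0.021, 0.998, 0.001]
force: [-0.2, -0.4, -1.1]
grip_width: -0.001
grip_force: 0.0
```

Emit:
{"method": "step_arm", "body": {"increments": [{"dx":0.5,"dy":0,"dz":-1,"wx":0,"wy":0,"wz":0},{"dx":1,"dy":0,"dz":-1,"wx":0,"wy":0,"wz":0},{"dx":1,"dy":0,"dz":0,"wx":0,"wy":0,"wz":0},{"dx":1,"dy":0,"dz":0,"wx":0,"wy":0,"wz":0},{"dx":0,"dy":0,"dz":0,"wx":0,"wy":0,"wz":0}]}}

```text
time_s: 16.95
eef_pos: [336.3, 308.5, 242.4]
ee_rot: [0.06, -0.021, 0.998, 0.001]
force: [-0.1, -0.1, 0.4]
grip_width: -0.004
grip_force: 0.0
```

```bash
python3 - <<'E'
from h import *
A={k:eyes.capture(k)["frame"] for k in("side","top")}
S0=cv2.imread("pics/side0.png")
f=lambda im,x,y,w,h,k: cv2.resize(im[y:y+h,x:x+w],None,fx=k,fy=k,interpolation=cv2.INTER_CUBIC)
cv2.imwrite("pics/s6.png",np.hstack([f(A["side"],225,80,130,250,2.4)[:600,:312],np.vstack([f(A["side"],225,240,80,70,5),f(A["top"],130,150,180,100,2.2)[:220,:396].copy() if 0 else cv2.resize(A["top"][140:260,130:310],(400,250))])]) )
E
```

```text
(no output)
```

View pics/s6.png

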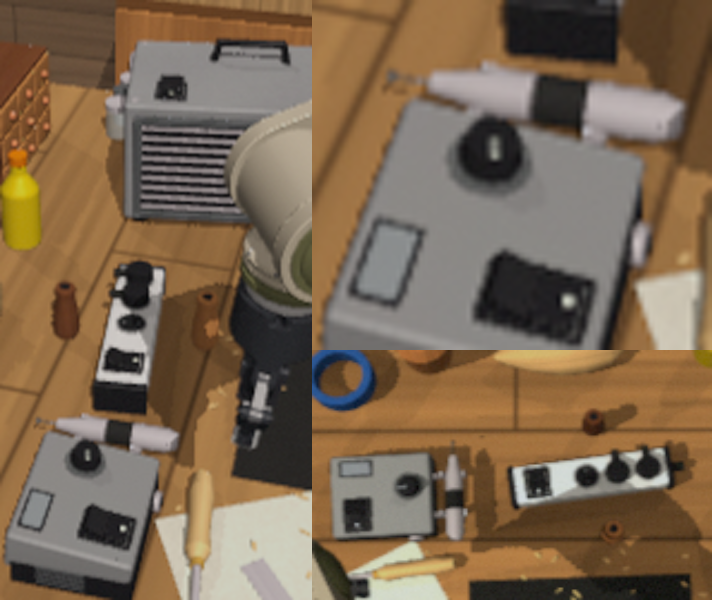

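All three rockers have their dotted half down: carver dot at (568,300) in the crop, strip dot at (138,363). The collector's far half is raised. The knob, handpiece and barrels haven't moved, and the hand is clear.

```bash
python3 -c "
from rig import finish_job
print(finish_job())"
```

```text
the job is handed in; nothing more can be done
None
```

The job is handed in at about 17 s: strip, collector and carver switches were pressed fully on in that order at about 10 N or less, nothing else looked moved in the last pictures, and the hand finished clear.

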